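# Let the pink balls out of the counter dispenser

### The job

With the fingertips, press down the pink paddle of the pink ball dispenser so that its gate lifts and all three pink balls roll out into the gift box, then let the paddle come back up so that the gate is shut again. Do not touch the balls, and leave the gift box, the other dispensers and everything else on the counter where they are.

Things in the scene. Friction and masses are not known exactly. Their poses are not given: they have to be found in the camera images.
- pink_dispenser: ball dispenser with the PINK balls, fixed: white base 215 x 95 mm, an open-topped sloping trough with clear sides, three balls in file behind a steel gate blade, a rocker lever along its +y side. Origin: counter level under the trough's middle; x points from the paddle end to the spout, z up. Trough x = -83 to +85 mm (spout lip). Top 121 mm over the counter; the lever's gate end rises to 155 mm
- pink_paddle (a point): pink plate 44 x 42 mm on the lever's -x end. Point: centre of its top face, 123 mm over the counter at rest, at x = -135, y = +14 mm from the dispenser's origin; axes: the lever's; outer edge tipped up 0.15 rad at rest. Swings about a level pivot along y, 105 mm towards the spout, 115 mm over the counter; its centre sinks about 36 mm to the stop. Nothing above it, only a thin post below
- pink_lever (a joint): angle of the pink rocker lever in rad: 0 at rest (gate shut), growing as the paddle is pressed, 0.35 at the stop (gate fully lifted). Balls begin to slip under the gate at about 0.25 and pass freely from 0.3 on. A spring returns it by itself: about 2.5 N on the paddle starts it, about 6 N holds it at the stop
- gift_box: loose cream open-topped gift box, 140 mm (x) by 110 mm (y), 45 mm high, walls 4 mm, 180 g, standing on the counter under the pink dispenser's spout. Origin: centre of its underside; z up
- pink_ball_1: pink wooden ball 1 of 3 (the one at the gate), 36 mm across, about 18 g. Origin: its centre
- pink_ball_2: pink wooden ball 2 of 3 (the middle one), 36 mm across, about 18 g. Origin: its centre
- pink_ball_3: pink wooden ball 3 of 3 (the last), 36 mm across, about 18 g. Origin: its centre
- blue_dispenser: another ball dispenser of the same make and sizes, with two blue balls and a blue paddle; not to be worked. Origin and axes as for the pink one
- yellow_dispenser: another ball dispenser of the same make and sizes, with two yellow balls and a yellow paddle; not to be worked. Origin and axes as for the pink one
- blue_lever (a joint): angle of the blue dispenser's rocker lever in rad: 0 at rest (gate shut)
- yellow_lever (a joint): angle of the yellow dispenser's rocker lever in rad: 0 at rest (gate shut)
- blue_ball_1: wooden blue ball 1 of 2 in its dispenser, 36 mm across. Origin: its centre
- blue_ball_2: wooden blue ball 2 of 2 in its dispenser, 36 mm across. Origin: its centre
- yellow_ball_1: wooden yellow ball 1 of 2 in its dispenser, 36 mm across. Origin: its centre
- yellow_ball_2: wooden yellow ball 2 of 2 in its dispenser, 36 mm across. Origin: its centre
- toy_car: loose red toy car with white cab, 78 x 42 x 39 mm; origin under its middle
- duck: loose yellow toy duck, 60 mm across, 67 mm high; origin under its middle
- present: loose small wrapped present, mint green with white ribbon, 62 x 62 x 50 mm; origin under its middle
- puzzle_box: loose flat green puzzle box, 130 x 90 x 36 mm; origin under its middle
- marble_jar: loose green glass jar with a red cap, 64 mm across, 85 mm high; origin under its middle
- pencil_pot: loose pink pot of pencils, 72 mm across, 85 mm high, pencils to 150 mm; origin under its middle

How it is judged:
On the way, in this order (a step that is already met when the one before it is completed fails the run):
1. the fingers press the pink paddle well down, lifting the gate (value of joint pink_lever above 0.2 rad and contact force between the fingers and pink_paddle_plate above 0.8 N), for 0.1 s.
2. all three pink balls are in the gift box (x of pink_ball_1 in the frame of gift_box between -0.06 and 0.06 m and y of pink_ball_1 in the frame of gift_box between -0.045 and 0.045 m and z of pink_ball_1 in the frame of gift_box between 0 and 0.06 m and x of pink_ball_2 in the frame of gift_box between -0.06 and 0.06 m and y of pink_ball_2 in the frame of gift_box between -0.045 and 0.045 m and z of pink_ball_2 in the frame of gift_box between 0 and 0.06 m and x of pink_ball_3 in the frame of gift_box between -0.06 and 0.06 m and y of pink_ball_3 in the frame of gift_box between -0.045 and 0.045 m and z of pink_ball_3 in the frame of gift_box between 0 and 0.06 m), for 0.2 s.
At the end, for the whole second after the job is handed in: All three pink balls lie at rest (under 0.05 m/s) inside the gift box, which stands flat within 25 mm of where it was; all three levers are at rest (under 0.04 rad, gates shut); the blue and yellow balls and everything else on the counter are within 20 mm of where they were (all of step 2 and linear speed of each of pink_ball_1, pink_ball_2, pink_ball_3 below 0.05 m/s and value of joint each of pink_lever, blue_lever, yellow_lever below 0.04 rad and angle between gift_box's own z axis and vertical below 0.1 rad and distance of gift_box from where it was at the start of the episode below 0.025 m and distance of each of blue_ball_1, blue_ball_2, yellow_ball_1, yellow_ball_2, toy_car, duck, present, puzzle_box, marble_jar, pencil_pot from where it was at the start of the episode below 0.02 m); the robot touches nothing.
It fails at once if the fingers touch a ball (contact force between the fingers and pink_ball_1 above 0.3 N or contact force between the fingers and pink_ball_2 above 0.3 N or contact force between the fingers and pink_ball_3 above 0.3 N or contact force between the fingers and blue_ball_1 above 0.3 N or contact force between the fingers and blue_ball_2 above 0.3 N or contact force between the fingers and yellow_ball_1 above 0.3 N or contact force between the fingers and yellow_ball_2 above 0.3 N).
It fails at once if a ball is lifted out of its trough or the box (height (world z) of any of pink_ball_1, pink_ball_2, pink_ball_3, blue_ball_1, blue_ball_2, yellow_ball_1, yellow_ball_2 above 0.16 m).
It fails at once if the gift box is shifted more than 25 mm or lifted (distance of gift_box from where it was at the start of the episode above 0.025 m or height (world z) of gift_box above 0.012 m).
It fails at once if the blue or the yellow dispenser is worked (value of joint any of blue_lever, yellow_lever above 0.12 rad).
It fails at once if something else on the counter is shifted more than 20 mm or lifted (distance of any of toy_car, duck, present, puzzle_box, marble_jar, pencil_pot from where it was at the start of the episode above 0.02 m).
It also fails if it takes over 38 s, if anything falls off the work surface, if the arm or the gripper's body presses on something with over 40 N, if the wrist force passes 120 N, or if a joint passes its speed limit or range.

### The arm

A 6-joint arm with a two-finger parallel gripper is mounted at the origin on the work surface. World frame = base frame: x ahead of the robot, y to its left, z up, the work surface at z = 0. Lengths are in m, angles in rad, forces in N, time in s.
With the tool pointing down it reaches from about 0.275 to 0.975 m from the base axis. Payload 8.4 kg.
Tool frame: the origin (TCP) lies midway between the tips of the shut fingers; the grasp point (between the pads) lies behind it (bot.tcp_to_grasp is the z of the grasp point in the tool frame, in m); z points along the fingers, y is the line along which they close (so a half turn about z gives the same grasp; the last joint's range is limited). The gripper opens to 92 mm and grips with 3 to 60 N. Pads are 20 mm wide; open, the fingers measure 128 mm over their backs; the gripper's body (75 mm by 189 mm) begins 69 mm behind the grasp point.
Start: joints at [1.344, 0.353, 1.633, -0, 1.155, -0.002], TCP at [0.139, 0.609, 0.189] pointing down, gripper open.
Joint ranges: [-2.63, 2.63], [-0.92, 2.1], [0.06, 2.66], [-1.3, 4.44], [0, 2.69], [-3.02, 3.02]. Speed limits (rad/s): [2.22, 2.22, 2.79, 3.14, 3.14, 3.14].

### API

Orientations are given as a unit quaternion [x, y, z, w].
In Python, from bench import sensors, vision, close_job, bot gives the robot as it stands.
- The arm moves only by the tool arm_command, never from a script. Its argument "series" is a list that holds one entry, the list of rows, each a list of 5 numbers: the shift along the world's x, y, z in cm, then the turn about the world's z in rad, then the gripper's target within -1 to 1 (fully open at 1, half-way at 0, shut at -1). In form: [[[tx, ty, tz, turn, gripper], ...]]. A call has 1 to 8 rows; each row shifts and turns the commanded pose from where the row before left it; what a row does not reach is not made up. A row lasts 1/12 s, in which the tool goes at most 41.7 mm and 7.16 degrees, less where a joint would pass 70% of its speed; a pose out of reach is approached as far as the arm can. A call with a gripper value outside its range is refused whole. The fingers move at their own pace and stop on an object; the grip force is fixed at half the most. Time passes only in rows, so rows that do not move let the fingers close. It gives the time, the measured TCP pose, the force, the opening and the grip force at its end, in the units of the state.
- sensors.state(): the state, without advancing time (a new reading comes with each control period).
- vision.camera(name): name is "scene" or "side" or "wrist"; returns the picture (384x512x3 uint8, blue, green, red); there is no depth.
- vision.get_calibration(name): a dict with "fovy" (degrees; the focal length in pixels is half the picture's height over the tangent of half this angle, whatever the lens; pixels are square), "cx", "cy" (the principal point, pixels), "T" (4x4, takes a point from camera to world coordinates); the wrist camera has in their place "hand_eye" (4x4, takes a point from camera to tool coordinates, whose origin is the TCP and whose axes are the flange's). Camera axes: x right, y down, z forward; pixel columns grow to the right and rows downward; lengths in m; the calibration is good to about 2 mm. A picture is of the moment at which its call begins: read the wrist's pose just before it. get_calibration takes no time and is no camera call.
- close_job(): hands the job in; it is judged then, once.
The state is a dict: "t": time; "joint_positions": joint angles; "dq": joint speeds; "tau": joint torques, N m; "eef_pos": TCP position; "tcp_rot": TCP orientation; "force": force on the tool from outside, world axes, zero at the start; "ft_torque": the same for the moment, N m; "width": opening from 0.0 (shut) to 1.0 (fully open); "finger_force": force on a finger pad.
Only numpy, scipy, OpenCV 4.12 (cv2) and the standard library are available. Lean on these libraries where they do the work, as an engineer would, in place of code of your own. Each camera call takes 0.05 s, during which the arm holds its last target. There are 200 camera calls.

## Working session

There is one attempt and no reset: what is moved stays moved. The work goes in short steps, Python scripts to look and compute and a tool call to move; the robot and the scene stay as the last step left them, time stands still between calls to the robot, and variables do not carry over. Pictures are saved under pics/ and viewed, at most 10 in all, crops included, and the job is handed in when it is done.

Besides the shell and the picture viewer there is one more tool, called after "Call:" as name(argument=value, ...) on one line, values as JSON. arm_command: Moves the arm, as the interface text tells. Its arguments: {"type":"object","properties":{"series":{"type":"array","items":{"type":"array","items":{"type":"array","items":{"type":"number"}}}}},"required":["series"]}

```bash
mkdir -p pics; python3 - <<'E'
from bench import sensors, vision, bot
import cv2,numpy as np
for n in("scene","side"):
    im=vision.camera(n);cv2.imwrite(f"pics/{n}.png",im);np.save(f"pics/{n}.npy",im)
    c=vision.get_calibration(n);print(n,c["fovy"],c["cx"],c["cy"],np.round(c["T"],4).tolist())
s=sensors.state();print(s["t"],s["eef_pos"],s["tcp_rot"],s["force"],bot.tcp_to_grasp)
E
```

```text
scene 48.403354602174474 248.71211208657832 196.6202130848622 [[-0.7272, 0.584, -0.3608, 1.0888], [0.6864, 0.6182, -0.3829, 0.5378], [-0.0005, -0.5261, -0.8504, 1.3478], [0.0, 0.0, 0.0, 1.0]]
side 57.32837251703344 250.09764038580994 192.57219532510518 [[-0.8897, -0.2502, 0.3819, 0.0558], [-0.4564, 0.47, -0.7555, 0.998], [0.0096, -0.8465, -0.5324, 0.7885], [0.0, 0.0, 0.0, 1.0]]
0.1 [0.13920632 0.60882547 0.18865096] [ 1.12161261e-01  9.93689840e-01 -5.89299337e-04 -7.40513483e-05] [-0.07500737  0.47090902  0.01748677] -0.0187
```

View pics/scene.png

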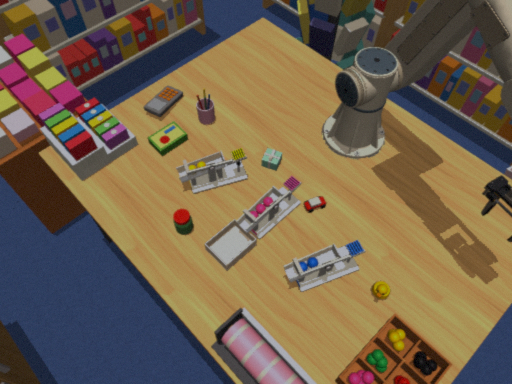

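View pics/side.png

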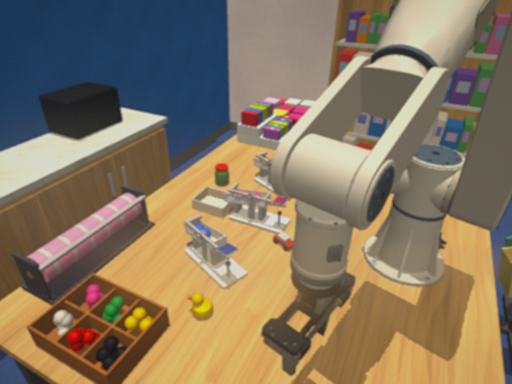

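The scene view shows the pink paddle at about (291,184), pink balls near (264,205) and the gift box at (231,244). The blue dispenser (paddle at 355,248) is beside them, and the gripper is at the right edge.

```bash
cat > h.py <<'E'
import cv2,numpy as np
from bench import vision
def ray(n,u,v,z):
    c=vision.get_calibration(n);f=192/np.tan(np.radians(c["fovy"])/2);T=np.array(c["T"])
    d=T[:3,:3]@[(u-c["cx"])/f,(v-c["cy"])/f,1];o=T[:3,3];return o+d*(z-o[2])/d[2]
def blobs(im,lo,hi,roi,amin=12):
    x0,y0,x1,y1=roi
    m=cv2.inRange(cv2.cvtColor(im,cv2.COLOR_BGR2HSV)[y0:y1,x0:x1],lo,hi)
    n,l,s,c=cv2.connectedComponentsWithStats(m)
    return [(s[i,4],c[i]+[x0,y0],s[i,:4]+[x0,y0,0,0]) for i in range(1,n) if s[i,4]>=amin]
E
python3 - <<'E'
from h import *
for n,roi in(("scene",(240,165,310,225)),("side",(225,175,300,225))):
    im=np.load(f"pics/{n}.npy")
    for a,c,b in blobs(im,(145,90,90),(178,255,255),roi): print(n,a,c.round(1),b,ray(n,*c,.123).round(4))
    if n=="scene": cr=im[150:280,195:325]
    else: cr=im[165:245,180:300]
    cv2.imwrite(f"pics/c_{n}.png",cv2.resize(cr,None,fx=4.5,fy=4.5,interpolation=2))
for a,c,b in blobs(np.load("pics/scene.npy"),(100,150,60),(130,255,255),(340,235,370,260)): print("blue",a,c,ray("scene",*c,.123).round(3))
E
```

```text
scene 126 [291.4 182.8] [284 176  16  14] [0.424  0.0464 0.123 ]
scene 191 [261.8 206.3] [250 196  23  22] [0.5635 0.0436 0.123 ]
side 14 [256.9 193.9] [255 192   5   4] [0.5079 0.0498 0.123 ]
side 69 [279.9 199.6] [274 196  13   8] [0.4213 0.0458 0.123 ]
blue 130 [354.33846154 247.86923077] [0.458 0.351 0.123]
```

View pics/c_scene.png

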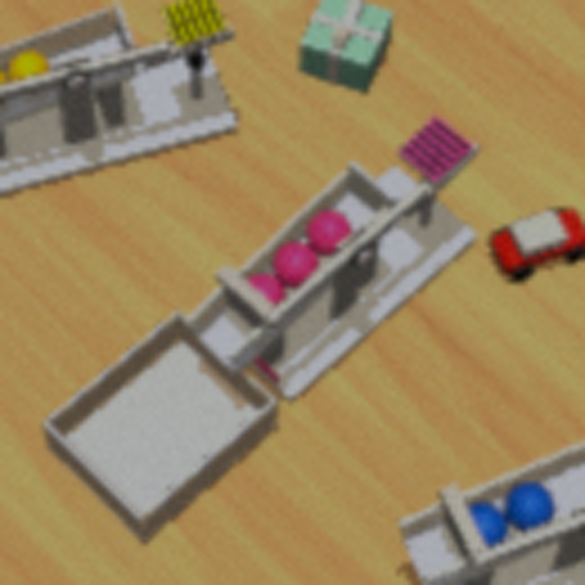

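The enlarged crop confirms the layout. The paddle is at about (0.422, 0.046), the trough runs roughly along world +x, and the box is under the spout. I'll move over the paddle with the fingers shut.

Call:
arm_command(series=[[[1.4, -2.8, 0.3, 0, -1], [1.4, -2.8, 0.3, 0, -1], [1.4, -2.8, 0.3, 0, -1], [1.4, -2.8, 0.3, 0, -1], [1.4, -2.8, 0, 0, -1], [1.4, -2.8, 0, 0, -1], [1.4, -2.8, 0, 0, -1], [1.4, -2.8, 0, 0, -1]]])

```text
t: 0.77
eef_pos: [0.2515, 0.3837, 0.2011]
tcp_rot: [0.112, 0.994, -0.0, -0.0]
force: [0.4, 1.0, 1.0]
width: 0.44
finger_force: 0.0
```

Call:
arm_command(series=[[[1.4, -2.8, 0, 0, -1], [1.4, -2.8, 0, 0, -1], [1.4, -2.8, 0, 0, -1], [1.4, -2.8, 0, 0, -1], [1.4, -2.8, 0, 0, -1], [1.4, -2.8, 0, 0, -1], [1.4, -2.8, 0, 0, -1], [0, 0, 0, 0, -1]]])

```text
t: 1.43
eef_pos: [0.3506, 0.1855, 0.2012]
tcp_rot: [0.114, 0.994, -0.001, 0.0]
force: [-0.9, 0.2, -0.5]
width: 0.003
finger_force: 0.0
```

```bash
python3 - <<'E'
from h import *
from bench import sensors
from scipy.spatial.transform import Rotation as R
s=sensors.state();im=vision.camera("wrist");cv2.imwrite("pics/w.png",im);np.save("pics/w.npy",im)
c=vision.get_calibration("wrist");H=np.array(c["hand_eye"]);T=np.eye(4);T[:3,:3]=R.from_quat(s["tcp_rot"]).as_matrix();T[:3,3]=s["eef_pos"];T=T@H
f=192/np.tan(np.radians(c["fovy"])/2)
for a,q,b in blobs(im,(145,90,70),(178,255,255),(0,0,512,384),150):
    d=T[:3,:3]@[(q[0]-c["cx"])/f,(q[1]-c["cy"])/f,1];o=T[:3,3];print(a,q.round(),b,(o+d*(.123-o[2])/d[2]).round(4))
E
```

```text
888 [112. 294.] [ 91 277  45  39] [0.4138 0.0364 0.123 ]
```

View pics/w.png

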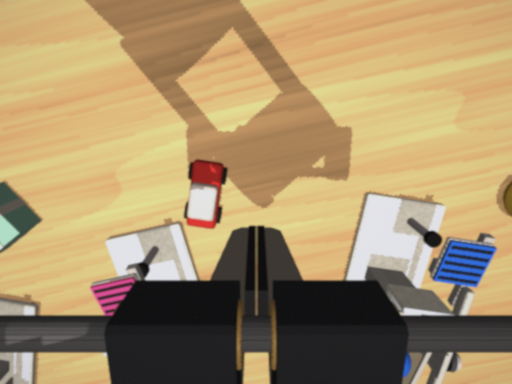

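The wrist view shows the pink paddle partly hidden by the gripper at (112,294). That agrees with the scene and side fixes, so I'll go to (0.422, 0.045) and come down.

Call:
arm_command(series=[[[1.8, -3.5, 0, 0, -1], [1.8, -3.5, 0, 0, -1], [1.8, -3.5, 0, 0, -1], [1.7, -3.5, 0, 0, -1], [0, 0, -2, 0, -1], [0, 0, -2, 0, -1], [0, 0, -1.5, 0, -1], [0, 0, 0, 0, -1]]])

```text
t: 2.15
eef_pos: [0.4182, 0.0497, 0.1437]
tcp_rot: [0.112, 0.994, -0.0, -0.002]
force: [-0.3, -0.7, -0.7]
width: 0.003
finger_force: 0.0
```

```bash
python3 - <<'E'
from h import *
for n,(x0,y0,x1,y1) in(("scene",(245,130,345,230)),("side",(210,150,310,230))):
    cv2.imwrite(f"pics/d_{n}.png",cv2.resize(vision.camera(n)[y0:y1,x0:x1],None,fx=5,fy=5,interpolation=2))
E
```

```text
(no output)
```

View pics/d_scene.png

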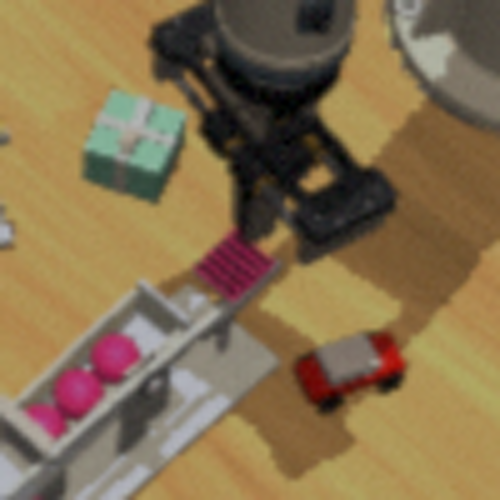

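View pics/d_side.png

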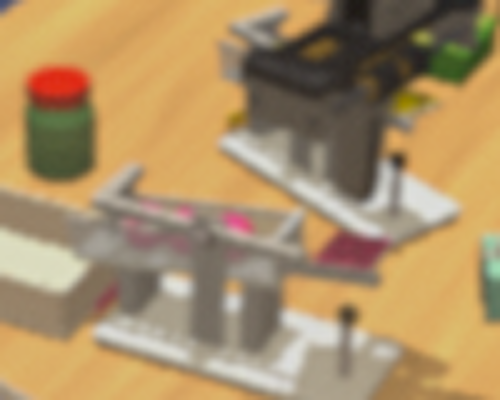

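The crops show the paddle clear of the fingertips, with the tips just above and behind it. Scene tip is near (297,177) and side tip near (282,190). I'll check this by projecting the TCP.

```bash
python3 - <<'E'
from h import *
from bench import sensors
p=sensors.state()["eef_pos"];print(p.round(4))
for n in("scene","side"):
    c=vision.get_calibration(n);f=192/np.tan(np.radians(c["fovy"])/2);Ti=np.linalg.inv(c["T"])
    for q in(p,[.422,.046,.143],[.422,.046,.123]):
        v=Ti@[*q,1];print(n,(v[:2]/v[2]*f+[c["cx"],c["cy"]]).round(1))
E
```

```text
[0.4199 0.05   0.1462]
scene [293.6 179. ]
scene [292.2 179.1]
scene [291.7 182.4]
side [280.2 194.6]
side [280.  194.7]
side [279.7 199.6]
```

Call:
arm_command(series=[[[0.3, -0.2, -1.0, 0, -1], [0.2, -0.2, -1.0, 0, -1], [0, 0, -1, 0, -1], [0, 0, -0.8, 0, -1], [0, 0, -0.5, 0, -1], [0, 0, 0, 0, -1]]])

```text
t: 2.75
eef_pos: [0.4246, 0.0452, 0.1022]
tcp_rot: [0.112, 0.994, -0.0, -0.001]
force: [-0.8, -1.0, 0.8]
width: 0.004
finger_force: 0.0
```

```bash
python3 - <<'E'
from h import *
from bench import sensors
F=[]
a=[]
for n,(x0,y0,x1,y1) in(("scene",(235,140,335,240)),("side",(220,165,300,245))):
    a.append(cv2.resize(vision.camera(n)[y0:y1,x0:x1],(390,390),interpolation=2))
    s=sensors.state();print(s["force"],s["ft_torque"],s["eef_pos"])
cv2.imwrite("pics/e.png",np.hstack(a))
E
```

```text
[-0.31564526 -0.26444633  0.13561733] [-0.01205289 -0.03269452 -0.01857403] [0.42498563 0.04528873 0.10280216]
[ 0.31466707 -0.41181036  0.05862412] [ 0.03310227  0.01058902 -0.04330396] [0.42535952 0.04531082 0.1032518 ]
```

View pics/e.png

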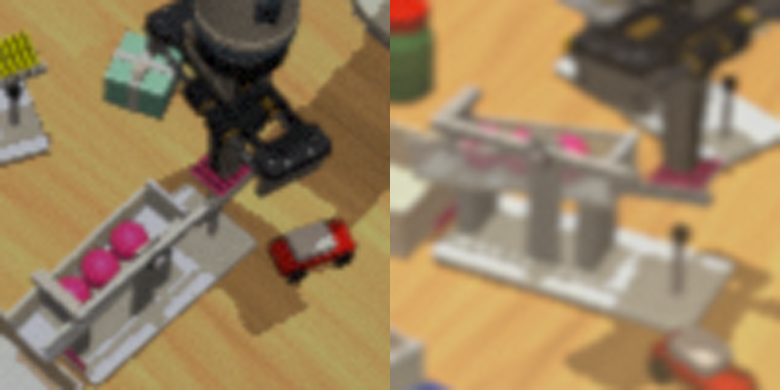

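The fingertips overlap the paddle in both views, but the force is near zero and the paddle looks unmoved. I'll go 1 cm lower and compare paddle pixels and force.

Call:
arm_command(series=[[[0, 0, -0.5, 0, -1], [0, 0, -0.5, 0, -1], [0, 0, 0, 0, -1]]])

```text
t: 3.1
eef_pos: [0.4257, 0.0453, 0.0929]
tcp_rot: [0.112, 0.994, 0.0, 0.0]
force: [0.9, -0.2, 2.5]
width: 0.001
finger_force: 1.0
```

```bash
python3 - <<'E'
from h import *
from bench import sensors
for n,roi in(("scene",(275,165,310,205)),("side",(270,185,300,225))):
    for im in(np.load(f"pics/{n}.npy"),vision.camera(n)):
        for a,c,b in blobs(im,(145,90,60),(178,255,255),roi,8): print(n,a,c.round(1),b)
    s=sensors.state();print(s["force"],s["eef_pos"])
cv2.imwrite("pics/f.png",cv2.resize(im[175:225,250:310],None,fx=12,fy=12,interpolation=2))
E
```

```text
scene 126 [291.4 182.8] [284 176  16  14]
scene 60 [290.3 185.8] [284 181  15  10]
[ 1.40989006 -0.14944577  1.61796052] [0.42570835 0.04532966 0.09320101]
side 69 [279.9 199.6] [274 196  13   8]
side 28 [280.8 202.4] [275 200  12   5]
[1.12637316 0.76925671 1.09489125] [0.42566864 0.04533936 0.09333213]
```

View pics/f.png

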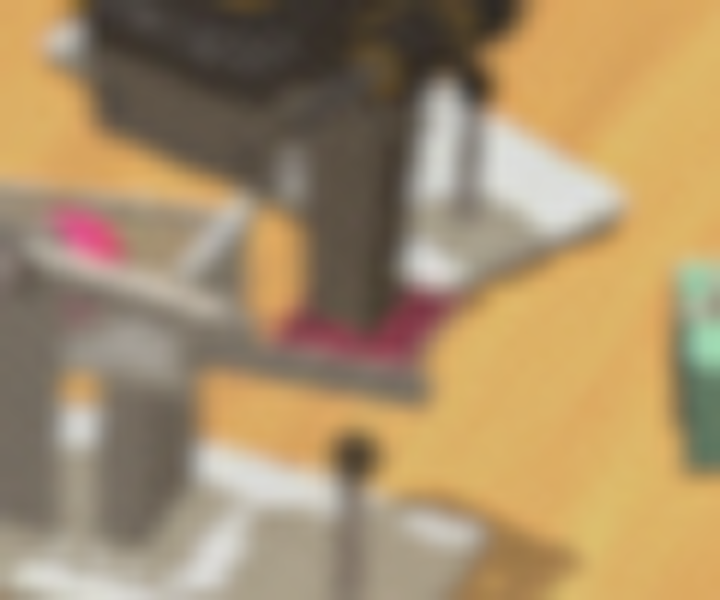

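The side view shows the fingertip centred on the paddle and the lever only just starting to move (about 2.5 N). The real tip therefore sits about 2 cm higher than the reported TCP, so I'll keep pressing and watch the force.

Call:
arm_command(series=[[[0, 0, -0.5, 0, -1], [0, 0, -0.5, 0, -1], [0, 0, -0.5, 0, -1], [0, 0, -0.5, 0, -1], [0, 0, 0, 0, -1]]])

```text
t: 3.62
eef_pos: [0.4264, 0.0453, 0.0728]
tcp_rot: [0.112, 0.994, 0.0, 0.001]
force: [3.1, 0.4, 5.5]
width: 0.004
finger_force: 2.6
```

```bash
cat > m.py <<'E'
from h import *
from bench import sensors
for n,roi in(("scene",(275,165,310,205)),("side",(270,185,300,225)),("scene",(200,190,280,275))):
    for a,c,b in blobs(vision.camera(n),(145,90,60),(178,255,255),roi,8): print(n,a,c.round(1),b)
    s=sensors.state();print(s["t"],s["force"],s["eef_pos"])
E
python3 m.py
```

```text
scene 59 [289.4 188.9] [283 184  15  10]
3.6667 [2.68476612 0.47867617 5.68686929] [0.42638566 0.04535469 0.07314705]
side 26 [279.8 207.2] [274 205  11   5]
3.7167 [2.63295139 0.38306591 5.02663501] [0.42631764 0.04533478 0.07331436]
scene 43 [256.7 210. ] [253 207   8   8]
scene 129 [243.6 224.5] [237 217  17  15]
scene 11 [253.9 231.7] [252 230   5   5]
3.7667 [ 3.46524804 -0.21772824  5.46022607] [0.42633815 0.04533679 0.07341806]
```

Call:
arm_command(series=[[[0, 0, -0.4, 0, -1], [0, 0, -0.3, 0, -1], [0, 0, 0, 0, -1], [0, 0, 0, 0, -1], [0, 0, 0, 0, -1], [0, 0, 0, 0, -1], [0, 0, 0, 0, -1], [0, 0, 0, 0, -1]]])

```text
t: 4.43
eef_pos: [0.4267, 0.0454, 0.0667]
tcp_rot: [0.112, 0.994, 0.0, 0.001]
force: [2.9, 0.5, 6.5]
width: 0.003
finger_force: 3.0
```

Call:
arm_command(series=[[[0, 0, 0, 0, -1], [0, 0, 0, 0, -1], [0, 0, 0, 0, -1], [0, 0, 0, 0, -1], [0, 0, 0, 0, -1], [0, 0, 0, 0, -1], [0, 0, 0, 0, -1], [0, 0, 0, 0, -1]]])

```text
t: 5.1
eef_pos: [0.4267, 0.0454, 0.0667]
tcp_rot: [0.112, 0.994, 0.0, 0.001]
force: [3.6, -0.3, 6.1]
width: 0.008
finger_force: 3.0
```

```bash
python3 m.py; python3 - <<'E'
from h import *
cv2.imwrite("pics/g.png",cv2.resize(vision.camera("scene")[150:280,195:325],None,fx=4.5,fy=4.5,interpolation=2))
E
```

```text
scene 58 [288.8 190.1] [283 185  15  10]
5.15 [ 3.1477298  -0.4078421   6.09943619] [0.42673512 0.04537491 0.06671762]
side 26 [279.5 208.8] [273 207  12   5]
5.2 [ 3.45761867 -0.29062027  7.50129662] [0.42672846 0.04539347 0.06671476]
scene 12 [253.8 231.5] [252 229   5   6]
scene 230 [228. 245.] [215 234  26  24]
5.25 [3.21513574 0.04047598 6.73968523] [0.42674653 0.04540506 0.06672924]
```

View pics/g.png

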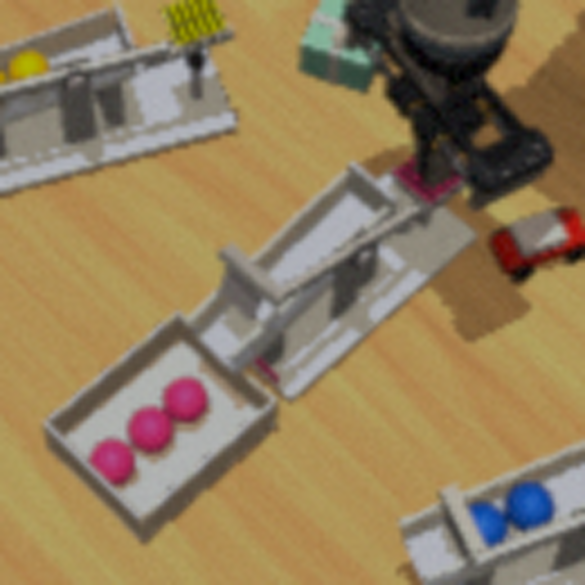

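All three pink balls are in the box, at crop positions (113,462), (150,430) and (186,400), and the trough is empty. I'll release the paddle slowly and retreat upward.

Call:
arm_command(series=[[[0, 0, 0.6, 0, -1], [0, 0, 0.6, 0, -1], [0, 0, 0.6, 0, -1], [0, 0, 0.6, 0, -1], [0, 0, 0.8, 0, -1], [0, 0, 1, 0, -1], [0, 0, 2, 0, -1], [0, 0, 2, 0, -1]]])

```text
t: 5.97
eef_pos: [0.4244, 0.045, 0.1489]
tcp_rot: [0.112, 0.994, -0.0, -0.001]
force: [0.2, 0.4, -0.1]
width: 0.005
finger_force: 0.0
```

Call:
arm_command(series=[[[0, 0, 2, 0, -1], [0, 0, 2, 0, -1], [0, 0, 0, 0, -1], [0, 0, 0, 0, -1], [0, 0, 0, 0, -1], [0, 0, 0, 0, -1], [0, 0, 0, 0, -1], [0, 0, 0, 0, -1]]])

```text
t: 6.63
eef_pos: [0.4248, 0.0452, 0.1875]
tcp_rot: [0.112, 0.994, -0.0, -0.001]
force: [-0.4, 0.3, 0.3]
width: 0.004
finger_force: 0.0
```

Call:
arm_command(series=[[[0, 0, 0, 0, -1], [0, 0, 0, 0, -1], [0, 0, 0, 0, -1], [0, 0, 0, 0, -1], [0, 0, 0, 0, -1], [0, 0, 0, 0, -1], [0, 0, 0, 0, -1], [0, 0, 0, 0, -1]]])

```text
t: 7.3
eef_pos: [0.4254, 0.0453, 0.1883]
tcp_rot: [0.112, 0.994, 0.0, 0.0]
force: [0.0, -0.5, 0.9]
width: 0.003
finger_force: 0.0
```

```bash
python3 m.py; sleep 0; python3 m.py | tail -2; python3 - <<'E'
from h import *
d=cv2.absdiff(vision.camera("scene"),np.load("pics/scene.npy")).max(2)
print("duck/blue/yellow/jar/puzzle diffs",[int((d[y0:y1,x0:x1]>40).sum()) for x0,y0,x1,y1 in((370,278,392,302),(280,240,365,290),(175,145,250,192),(170,205,195,235),(145,120,190,155))])
E
```

```text
scene 123 [291.5 183.1] [284 177  16  13]
7.35 [-0.49390398 -0.53588574  0.63643575] [0.42533357 0.04529162 0.18832312]
side 56 [280.  199.9] [274 197  13   7]
7.4 [ 0.04163606 -0.26740898 -0.69917951] [0.42531237 0.04528979 0.18829441]
scene 9 [253.9 231.7] [252 230   5   5]
scene 232 [228.1 244.9] [215 234  26  24]
7.45 [-0.55762866  0.07589204  0.0147608 ] [0.42533326 0.0452849  0.18830191]
scene 231 [228.1 245. ] [215 234  26  24]
7.6 [-0.01354754 -0.33051483  0.34444589] [0.42532908 0.04528163 0.1882903 ]
duck/blue/yellow/jar/puzzle diffs [0, 0, 0, 0, 0]
```

The paddle is back at its rest pixels, the balls are still, and the checked areas of the scene are unchanged.

```bash
python3 -c "
from bench import close_job
print(close_job())"
```

```text
the job is handed in; nothing more can be done
None
```

The paddle was pressed, all three pink balls rolled into the gift box, the paddle came back up to rest, and the job is handed in (no verdict was returned).

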